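# Clamp a slate mosaic tile with the outer of two concentric knobs

### The arm

A 6-joint arm with a two-finger parallel gripper is mounted at the origin on the work surface. World frame = base frame: x ahead of the robot, y to its left, z up, the work surface at z = 0. Lengths are in m, angles in rad, forces in N, time in s.
With the tool pointing down it reaches from about 0.3 to 0.875 m from the base axis. Payload 6.4 kg.
Tool frame: the origin (TCP) lies at the very end of the fingers, on their centre line; the grasp point (between the pads) lies 19 mm behind it; z points along the fingers, y is the direction in which the jaws open and shut (so a half turn about z gives the same grasp; the last joint's range is limited). The gripper opens to 88 mm and grips with 3 to 60 N. Pads are 18 mm wide; open, the fingers measure 123 mm over their backs; the gripper's body (75 mm by 187 mm) begins 45 mm behind the grasp point.
Start: joints at [1.053, 0.181, 1.607, -0, 1.354, -0.206], TCP at [0.176, 0.547, 0.239] pointing down, gripper open.
Joint ranges: [-2.99, 2.99], [-0.89, 2.07], [0.3, 2.58], [-1.14, 4.28], [0, 2.63], [-3.12, 3.12]. Speed limits (rad/s): [2.57, 2.57, 3.01, 3.14, 3.14, 3.14].

### API

Orientations are given as a 3x3 rotation matrix whose columns are the frame's x, y, z axes.
In Python, from cell import telemetry, optics, manip, finder gives the robot as it stands. The module is installed in compiled form; this text tells all that it offers.
- The arm moves only by the shell command python3 -m creep 'ROWS' [FORCE]. ROWS is JSON, a list of rows, each a list of 5 numbers: the shift along the tool's x, y, z in mm, then the turn about the tool's z in rad, then the gripper's target within -1 to 1 (shut at 1, half-way at 0, fully open at -1). In form: [[tx, ty, tz, roll, grip], ...]. A call has 1 to 8 rows; each row shifts and turns the pose as measured when the row begins, along the tool's axes as they then stand; what a row does not reach is not made up. A row lasts 1/8 s, in which the tool goes at most 62.5 mm and 10.7 degrees, less where a joint would pass 70% of its speed; a pose out of reach is approached as far as the arm can. A call with a gripper value outside its range is refused whole. The fingers move at their own pace and stop on an object; FORCE is the grip in N (left out, the last holds). Time passes only in rows, so rows that do not move let the fingers close. It gives the time, the measured TCP pose, the force and the opening at its end, in the units of the state.
- telemetry.get_obs(): the state, without advancing time (a new reading comes with each control period).
- optics.snapshot(name): name is "scene" or "top"; returns a dict with "frame" (420x560x3 uint8, red, green, blue), "vertical_fov" (degrees; the focal length in pixels is half the picture's height over the tangent of half this angle, whatever the lens; pixels are square), "cx", "cy" (the principal point, pixels), "R" (3x3) and "t" (3): a world point X has camera coordinates R X + t. Camera axes: x right, y down, z forward; pixel columns grow to the right and rows downward; lengths in m; the calibration is good to about 2 mm. A picture is of the moment at which its call begins. There is no depth.
- manip.finish_job(): hands the job in, once; it reports no verdict.
Trained networks look in the newest picture that a camera, given by its name, has taken for a name from the list of things; names that differ only in an ending like _2 or _b are one class to them, and where a whole thing is asked for, a point or a joint stands for the part that bears it (a point fixed in the world has none). Each returns a list of dicts, best first, with "p" (0 to 1); they miss things now and then, are a little off and sometimes report something else, mostly with a low value. They report only what shows in the picture. A call takes as long as a camera call. They do not tell look-alikes from the thing itself.
- finder.boxes_of(target, camera): "bbox" ([left, top, width, height] as shares, 0 to 1, of the picture: columns of its width, rows of its height, round what is visible of it).
- finder.tip_of(target, camera): "at" ([column, row] as shares, 0 to 1, of the picture: columns of its width, rows of its height: a listed point, or the origin of a listed thing).
The state is a dict: "time_s": time; "joint_positions": joint angles; "joint_velocities": joint speeds; "tau": joint torques, N m; "tcp_pos": TCP position; "ee_rot": TCP orientation; "ft_force": force on the tool from outside, world axes, zero at the start; "ft_torque": the same for the moment, N m; "gripper_width": opening from 0.0 (shut) to 1.0 (fully open).
Only numpy, scipy, OpenCV 4.12 (cv2) and the standard library are available. Lean on these libraries where they do the work, as an engineer would, in place of code of your own. Each camera call takes 0.05 s, during which the arm holds its last target.

### The job

Lay the loose slate tile flat on the bed of the green bench clamp, between its two jaws, and let go of it. Then close the clamp on it by turning only the orange outer ring clockwise, by feel, until the tile is held snugly (about 12 newtons) but never squeezed hard enough to crack it; the black inner knob is already set and must not be turned, and the other things on the table must be left where they are. Finish with the robot clear of everything.

Things in the scene. Friction and masses are not known exactly. Their poses are not given: they have to be found in the camera images.
- clamp: Green bench clamp bolted to the table. Origin on the table surface, z up, y = clamping direction. A green housing 100 x 100 mm, top 35 mm high, centred at y = -85 mm, carries the two concentric knobs; a flat aluminium bed 100 mm wide (x), 15 mm high, runs from y = -35 to +100 mm with the two jaws on it. The clamp does not unwind when the ring is let go.
- bed (a point): Point on the bed's top (15 mm above the table) between the jaws, at clamp x = 0, y = 39 mm. A tile centred here has at least 5 mm to each jaw at the start. The bed is open at both x sides for fingers. Beyond it in +y stands the steel back jaw, 50 mm wide (x), top 51 mm high, its face set by hand somewhere between clamp y = 64 and 72 mm and not measured.
- jaw_open (a point): Fixed point on the clamp at x = 0, y = 12 mm, 29 mm above the table: where the moving jaw's face is when fully open. The jaw (black face, 40 mm wide in x, top 42 mm high) starts 0 to 2 mm from here and travels towards +y by 10 mm per rad of the outer ring. Its face is sprung: 7 N of squeeze per mm that it is driven on once the tile is against both jaws.
- outer_grip (a point): Centre of the orange outer ring, on the axis of both knobs, at half its height (56 mm above the table). Ring: 56 mm diameter, 22 mm tall, from 45 to 67 mm above the table, 10 mm of free height under it. Clockwise from above closes the jaw. To turn it takes 0.25 N m free running and 0.01 N m more for each newton of squeeze (dry friction, so at rest only the rise shows).
- outer (a joint): Angle of the orange outer ring, rad: 0 is fully open, grows clockwise from above as the clamp closes, up to 3.6. Closing on the tile takes some 1.0 to 2.2 rad.
- inner_mark (a point): Outer end of the white pointer on top of the black inner knob, 16 mm from the axis. Knob: 36 mm diameter, from 68 to 87 mm above the table, above the ring and on the same axis. It turns at a touch (0.01 N m) and is not carried round by the ring. It must not be turned: its mark may move by no more than 3 mm.
- tile: Loose blue-grey slate tile, 40 x 40 x 14 mm, 60 g, lying flat on the table. Origin: centre of its underside; z up, x and y along its sides. In the clamp it must end up squeezed with 6 to 20 N; it cracks above 20 N, also if pressed that hard onto the bed.
- pot: Bystander: empty terracotta pot, 66 mm diameter, 60 mm tall. Origin: centre of its underside.
- glue: Bystander: white glue bottle with orange cap, 44 mm diameter, 100 mm tall. Origin: centre of its underside.
- paint: Bystander: small blue paint jar with white cap, 48 mm diameter, 60 mm tall. Origin: centre of its underside.
There are look-alikes about, which are no part of the job. What is shaped like the tile but purple is not meant.

How it is judged:
By the outcome, as a careful person would: the job done as asked, in the order asked, and still so for the second after the job is handed in, with the robot touching nothing.
It also fails if it takes over 72 s, if anything falls off the work surface, if the arm or the gripper's body presses on something with over 40 N, if the wrist force passes 120 N, or if a joint passes its speed limit or range.

## Working session

There is one attempt and no reset: what is moved stays moved. The work goes in short steps, Python scripts to look and compute and a shell command to move; the robot and the scene stay as the last step left them, time stands still between calls to the robot, and variables do not carry over. Pictures are saved under pics/ and viewed, and the job is handed in when it is done.

```bash
mkdir -p pics; ls; cat > h.py <<'E'
import numpy as np, cv2
from cell import telemetry, optics, manip, finder
def snap(cam,fn=None):
    s=optics.snapshot(cam)
    if fn: cv2.imwrite('pics/'+fn,s['frame'][:,:,::-1])
    return s
def ray(s,uv):
    h,w=s['frame'].shape[:2]; f=h/2/np.tan(np.radians(s['vertical_fov'])/2)
    d=np.array([(uv[0]-s['cx'])/f,(uv[1]-s['cy'])/f,1.]); R=np.array(s['R']);t=np.array(s['t'])
    return -R.T@t, R.T@d
def atz(s,uv,z):
    o,d=ray(s,uv); return o+d*(z-o[2])/d[2]
def proj(s,X):
    h,w=s['frame'].shape[:2]; f=h/2/np.tan(np.radians(s['vertical_fov'])/2)
    c=np.array(s['R'])@np.array(X)+np.array(s['t']); return np.array([f*c[0]/c[2]+s['cx'],f*c[1]/c[2]+s['cy']])
def tri(s1,u1,s2,u2):
    o1,d1=ray(s1,u1);o2,d2=ray(s2,u2)
    ab=np.linalg.lstsq(np.c_[d1,-d2],o2-o1,rcond=None)[0]
    p,q=o1+ab[0]*d1,o2+ab[1]*d2; return (p+q)/2,np.linalg.norm(p-q)
E
python3 - <<'E'
from h import *
np.set_printoptions(precision=4,suppress=True)
o=telemetry.get_obs()
for k in o: print(k,np.round(o[k],4).tolist())
for c in('scene','top'):
    s=snap(c,c+'0.png'); print(c,s['vertical_fov'],s['cx'],s['cy'],np.array(s['R']).tolist(),s['t'])
    for n in ['clamp','tile','pot','glue','paint']:
        for b in finder.boxes_of(n,c)[:4]: print(n,'box',np.round(np.array(b['bbox'])*[560,420,560,420],1),round(b['p'],2))
    for n in ['clamp','bed','jaw_open','outer_grip','inner_mark','tile','pot','glue','paint']:
        for b in finder.tip_of(n,c)[:4]: print(n,'tip',np.round(np.array(b['at'])*[560,420],1),round(b['p'],2))
E
```

```text
pics
time_s 0.0
joint_positions [1.0527, 0.1815, 1.608, -0.0, 1.3538, -0.2063]
joint_velocities [0.0, -0.0009, 0.0012, -0.0013, -0.0009, -0.0001]
tau [0.0014, -43.3859, -34.1853, 0.0704, 0.0383, -0.0001]
tcp_pos [0.1761, 0.5468, 0.2378]
ee_rot [[-0.9518, 0.3068, -0.0008], [0.3068, 0.9518, -0.0015], [0.0003, -0.0017, -1.0]]
ft_force [0.7694, 0.3471, 0.4146]
ft_torque [0.0227, -0.0437, 0.0313]
gripper_width 1.0013
scene 49.59283912256459 271.85510567600045 203.89033079793276 [[0.4302936696022654, 0.9026091753716563, 0.012001434710684664], [0.6717395975580391, -0.31129514820427373, -0.6722062509208337], [-0.6030035414263999, 0.29730793336098105, -0.7402666558665479]] [-0.274  -0.3486  1.5097]
clamp box [183.8 182.5 110.8  79.6] 0.59
tile box [290.1 154.   15.3  13.4] 0.64
tile box [346.4 150.   19.9  15.4] 0.57
tile box [320.  162.9  17.3  15.1] 0.48
pot box [111.7 204.4  31.3  34.7] 0.78
pot box [203.5 212.7  28.8  22.3] 0.54
pot box [156.8 278.3  25.   32.5] 0.46
glue box [379.4 202.8  26.3  31.3] 0.79
paint box [157.4 278.1  24.6  31.9] 0.96
clamp tip [239.8 216. ] 0.76
clamp tip [24
[... 667 characters left out ...]
.2 192.7 114.8  79.9] 0.65
clamp box [419.3 257.2  32.5  26.3] 0.18
tile box [207.1 276.8  21.4  22.8] 0.89
tile box [175.6 249.2  23.9  16.8] 0.73
tile box [134.1 246.4  22.   24.2] 0.52
pot box [414.8 256.2  34.   26.4] 0.89
glue box [164.  140.3  22.5  17.3] 0.68
paint box [400.2 156.7  29.6  24.1] 0.83
paint box [255.6 195.2 116.8  78. ] 0.29
clamp tip [311.9 234.4] 0.66
bed tip [294.8 236.8] 0.88
jaw_open tip [307.5 237. ] 0.66
outer_grip tip [345.8 218.6] 0.72
inner_mark tip [359.6 222.7] 0.57
tile tip [218.1 290.5] 0.79
tile tip [185.9 259.6] 0.74
tile tip [148.4 257.9] 0.63
tile tip [350.1 219.9] 0.39
pot tip [424.6 270.7] 0.77
glue tip [179.5 152.2] 0.96
paint tip [413.6 169.2] 0.91
```

```bash
python3 - <<'E'
import cv2,numpy as np
a=cv2.imread('pics/scene0.png');b=cv2.imread('pics/top0.png')
cv2.imwrite('pics/scene0_c.png',cv2.resize(a[130:330,100:420],None,fx=2.5,fy=2.5,interpolation=cv2.INTER_CUBIC))
cv2.imwrite('pics/top0_c.png',cv2.resize(b[120:320,120:440],None,fx=2.5,fy=2.5,interpolation=cv2.INTER_CUBIC))
E
```

```text
(no output)
```

View pics/scene0_c.png

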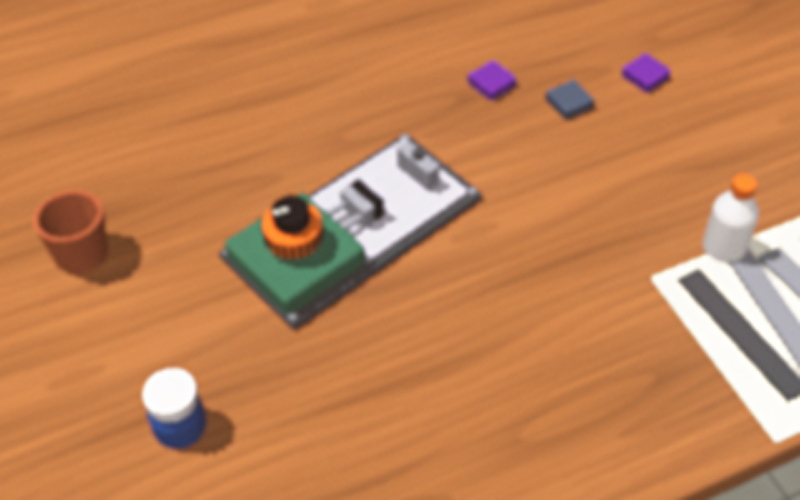

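View pics/top0_c.png

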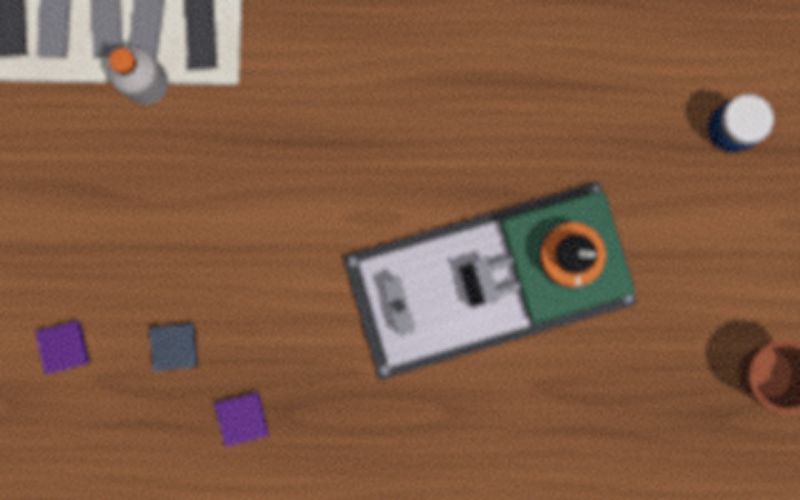

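View pics/top0.png

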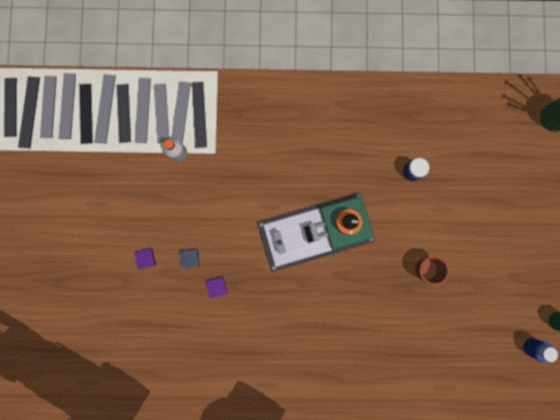

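The blue-grey tile shows at top pixel (189,258) and scene pixel (328,170). The two purple look-alikes are at top (145,259) and (217,287). The blue-grey one fits the description, so I'll measure it and the clamp and confirm it in an enlarged crop.

```bash
cat > meas.py <<'E'
from h import *
from scipy.optimize import least_squares
np.set_printoptions(precision=4,suppress=True)
import sys
S={c:snap(c,f'{c}_{sys.argv[1]}.png') for c in('scene','top')}
big={}
def mask(c,kind):
    im=cv2.resize(S[c]['frame'],None,fx=4,fy=4,interpolation=cv2.INTER_CUBIC)
    h,s,v=[x.astype(int) for x in cv2.split(cv2.cvtColor(im,cv2.COLOR_RGB2HSV))]
    r,g,b=[x.astype(int) for x in cv2.split(im)]
    if kind=='green': m=(g>r+12)&(g>b+8)
    if kind=='tile': m=(b>r+8)&(b>60*0+40)&(abs(g-r)<25)&(g>=r)&(h>95)&(h<120)
    if kind=='orange': m=(h>5)&(h<17)&(s>190)&(v>170)
    return m.astype(np.uint8)
def blob(m,near,maxd=60):
    n,l,st,ce=cv2.connectedComponentsWithStats(m)
    best=[i for i in range(1,n) if st[i,4]>100 and np.hypot(*(ce[i]/4-near))<maxd]
    i=max(best,key=lambda i:st[i,4]); return (l==i).astype(np.uint8),ce[i]/4-0.375,st[i,4]/16
E
cat > m1.py <<'E'
from meas import *
near={'tile':{'scene':(328,170),'top':(189,258)},'green':{'scene':(220,230),'top':(346,222)},'orange':{'scene':(220,223),'top':(350,221)}}
for k in near:
  for c in S:
    m,ce,a=blob(mask(c,k),np.array(near[k][c]),25)
    cs,_=cv2.findContours(m,cv2.RETR_EXTERNAL,cv2.CHAIN_APPROX_NONE)
    ct=max(cs,key=cv2.contourArea); r=cv2.minAreaRect(ct); bx=cv2.boxPoints(r)/4-0.375
    print(k,c,'cent',ce,'area',a,'rectc',np.array(r[0])/4-.375,'size',np.array(r[1])/4)
    if c=='top':
        z={'tile':.014,'green':.035,'orange':.067}[k]
        P=np.array([atz(S[c],q,z) for q in bx]); print(P[:,:2].tolist(),'mean',P.mean(0),'centroid',atz(S[c],ce,z))
        print('edges',[np.linalg.norm(P[i]-P[i-1]) for i in range(4)],'ang',[np.degrees(np.arctan2(*(P[i]-P[i-1])[[1,0]])) for i in range(4)])
for n in ['clamp','bed','jaw_open','outer_grip','inner_mark','tile']:
    a=finder.tip_of(n,'scene');b=finder.tip_of(n,'top')
    if a and b:
        print(n,*tri(S['scene'],np.array(a[0]['at'])*[560,420],S['top'],np.array(b[0]['at'])*[560,420]))
f=S['top']['frame'][:,:,::-1]
x=cv2.resize(f[235:305,125:235],None,fx=5,fy=5,interpolation=cv2.INTER_CUBIC)
y=cv2.resize(f[185:280,250:380],None,fx=5,fy=5,interpolation=cv2.INTER_CUBIC)
cv2.imwrite('pics/tilecrop.png',x);cv2.imwrite('pics/clampcrop.png',y)
E
python3 m1.py a
```

```text
tile scene cent [327.3691 169.045 ] area 119.75 rectc [327.3811 169.1397] size [10.6581 14.4019]
tile top cent [188.9138 258.3083] area 261.125 rectc [188.9023 258.2723] size [16.1694 16.7913]
[[0.5068964964424089, 0.26217703244546714], [0.5112845581724577, 0.22386502915973785], [0.4745435863420871, 0.2190613400941662], [0.4701859753412734, 0.25726504817145873]] mean [0.4907 0.2406 0.014 ] centroid [0.4906 0.2406 0.014 ]
edges [np.float64(0.03703768282472622), np.float64(0.03856247763710795), np.float64(0.03705366971945931), np.float64(0.03845142499946393)] ang [np.float64(7.621091457949201), np.float64(-83.46610503863961), np.float64(-172.55113016808005), np.float64(96.50717789855926)]
green scene cent [217.7475 235.3222] area 1004.0625 rectc [217.5755 230.3035] size [38.058  46.4222]
green top cent [345.8237 222.952 ] area 1247.1875 rectc [346.7546 222.3486] size [44.6108 43.0782]
[[0.6113141466449385, -0.057623558502343464], [0.6411165076200308, -0.15171367253154114], [0.5440751138936326, -0.1808292646110842], [0.5147614003186188, -0.0873767373641393]] mean [ 0.5778 -0.1194  0.035 ] centroid [ 0.5762 -0.1173  0.035 ]
edges [np.float64(0.10103308604381368), np.float64(0.09869716448671219), np.float64(0.10131510153231939), np.float64(0.09794216993919895)] ang [np.float64(17.12692563849801), np.float64(-72.42477962220893), np.float64(-163.29903652456554), np.float64(107.41533267891523)]
orange scene cent [215.6756 222.665 ] area 150.6875 rectc [216.3346 220.9352] size [15.5645 22.3374]Traceback (most recent call last):
  File "m1.py", line 5, in <module>
    m,ce,a=blob(mask(c,k),np.array(near[k][c]),25)
           ~~~~^^^^^^^^^^^^^^^^^^^^^^^^^^^^^^^^^^^
  File "meas.py", line 18, in blob
    i=max(best,key=lambda i:st[i,4]); return (l==i).astype(np.uint8),ce[i]/4-0.375,st[i,4]/16
ValueError: max() iterable argument is empty
```

```bash
sed -i "s/(s>190)&(v>170)/(s>170)\&(v>(170 if c=='scene' else 135))/" meas.py; sed -i "s/,25)$/,25)/" m1.py; python3 m1.py b | tail -16
```

```text
[[0.5069596908489632, 0.2621279506137357], [0.5113283868114171, 0.22398606796613832], [0.474699889477552, 0.21919673820047827], [0.47036141699912465, 0.25723113693463806]] mean [0.4908 0.2406 0.014 ] centroid [0.4906 0.2405 0.014 ]
edges [np.float64(0.036924415134102995), np.float64(0.03839125833201425), np.float64(0.03694028284327562), np.float64(0.03828103747960767)] ang [np.float64(7.620858364646912), np.float64(-83.46592861845865), np.float64(-172.5505978076615), np.float64(96.50743564828852)]
green scene cent [217.7695 235.328 ] area 1005.5 rectc [217.6017 230.341 ] size [37.9246 46.5801]
green top cent [345.7575 222.9045] area 1245.125 rectc [346.6276 222.2115] size [44.5925 43.152 ]
[[0.6114699773020859, -0.05719836592810901], [0.6414878639733996, -0.1514006437366713], [0.544533129338649, -0.18067547842637272], [0.5150067493421817, -0.08710996548915435]] mean [ 0.5781 -0.1191  0.035 ] centroid [ 0.5763 -0.1171  0.035 ]
edges [np.float64(0.10099434705341068), np.float64(0.0988693211493504), np.float64(0.10127801594721467), np.float64(0.09811377236097162)] ang [np.float64(17.227
[... 454 characters left out ...]
31208928, -0.12984584115073364]] mean [ 0.5845 -0.1301  0.067 ] centroid [ 0.585  -0.1318  0.067 ]
edges [np.float64(0.05283595211666621), np.float64(0.028834180110342996), np.float64(0.05290174367815257), np.float64(0.028725309942098078)] ang [np.float64(28.019750608895084), np.float64(-61.50020215645977), np.float64(-152.09764964169258), np.float64(118.37060682565792)]
clamp [ 0.5471 -0.0389 -0.0025] 0.0013203650067835188
bed [ 0.5387 -0.0005  0.0163] 0.014830290896525272
jaw_open [ 0.5542 -0.0252  0.0292] 0.012617896473045096
outer_grip [ 0.5826 -0.1166  0.0609] 0.0048824193114013195
inner_mark [ 0.5721 -0.1379  0.0757] 0.0009898868670473156
tile [0.4773 0.2346 0.0444] 0.17736999199622827
```

View pics/tilecrop.png

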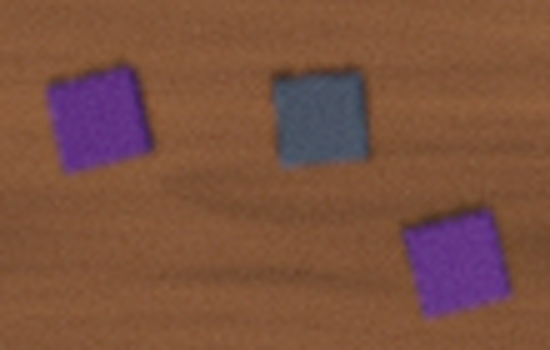

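View pics/clampcrop.png

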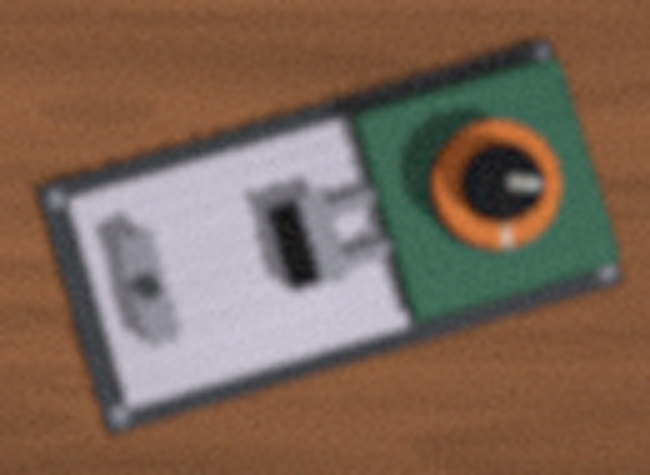

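The crop confirms the blue-grey tile as the target, with a purple one on each side. Next I'll refine the clamp pose from the bed rectangle and the ring circle, then overlay the model to check it.

```bash
cat > m2.py <<'E'
from meas import *
im=cv2.imread('pics/top_b.png')[:,:,::-1]
s=S['top']
im=s['frame'];b=cv2.resize(im,None,fx=4,fy=4,interpolation=cv2.INTER_CUBIC)
h,sa,v=[x.astype(int) for x in cv2.split(cv2.cvtColor(b,cv2.COLOR_RGB2HSV))]
roi=np.zeros(b.shape[:2],bool); roi[185*4:285*4,250*4:380*4]=1
def out(m,z,name):
    m=(m&roi).astype(np.uint8); m=cv2.morphologyEx(m,cv2.MORPH_OPEN,np.ones((5,5),np.uint8))
    cs,_=cv2.findContours(m,cv2.RETR_EXTERNAL,cv2.CHAIN_APPROX_NONE); ct=max(cs,key=cv2.contourArea)
    r=cv2.minAreaRect(ct); P=np.array([atz(s,q/4-.375,z) for q in cv2.boxPoints(r)])
    (c,rad)=cv2.minEnclosingCircle(ct)
    print(name,P[:,:2].tolist(),'mean',P.mean(0),'size',[np.linalg.norm(P[i]-P[i-1]) for i in (1,2)],'ang',[np.degrees(np.arctan2(*(P[i]-P[i-1])[[1,0]])) for i in (1,2)])
    print('  circ',np.array(c)/4-.375,rad/4,atz(s,np.array(c)/4-.375,z))
out((sa<70)&(v>110),.015,'bed')
out((h>3)&(h<18)&(sa>195)&(v>120),.067,'ring')
y=cv2.resize(im[185:280,250:380],None,fx=6,fy=6,interpolation=cv2.INTER_CUBIC)
yaw=np.radians(17.4); o=np.array([.5526,-.038])
def W(x,yy,z): return np.array([o[0]+x*np.cos(yaw)-yy*np.sin(yaw),o[1]+x*np.sin(yaw)+yy*np.cos(yaw),z])
def draw(s,img,x0,y0,f):
    def p(P): return tuple(int(round(q)) for q in ((proj(s,P)-[x0,y0]+.5)*f))
    def loop(pts,c): 
        for i in range(len(pts)): cv2.line(img,p(pts[i-1]),p(pts[i]),c,1)
    loop([W(a,b,.015) for a,b in((-.05,-.035),(.05,-.035),(.05,.1),(-.05,.1))],(255,0,0))
    loop([W(a,b,.035) for a,b in((-.05,-.135),(.05,-.135),(.05,-.035),(-.05,-.035))],(255,255,0))
    for r,z in((.028,.067),(.018,.087)):
        loop([W(r*np.cos(t),-.085+r*np.sin(t),z) for t in np.linspace(0,6.28,30)],(0,255,255))
    loop([W(-.02,.012,.042),W(.02,.012,.042)],(255,0,255)); loop([W(-.025,.068,.051),W(.025,.068,.051)],(255,0,255))
draw(s,y,250,185,6); cv2.imwrite('pics/ov_top.png',y[:,:,::-1])
s2=S['scene']; y=cv2.resize(s2['frame'][175:270,175:305],None,fx=6,fy=6,interpolation=cv2.INTER_CUBIC); draw(s2,y,175,175,6); cv2.imwrite('pics/ov_scene.png',y[:,:,::-1])
E
python3 m2.py c
```

```text
bed [[0.5737892959280384, 0.08077457534244116], [0.6161089839529287, -0.05876960182856425], [0.5091526295296903, -0.09027933144123568], [0.4675869841998824, 0.04823358107348588]] mean [ 0.5417 -0.005   0.015 ] size [np.float64(0.14582020908247592), np.float64(0.11150123233297937)] ang [np.float64(-73.12897634426955), np.float64(-163.58483552904892)]
  circ [295.01   237.9517] 38.269840240478516 [ 0.5409 -0.0028  0.015 ]Traceback (most recent call last):
  File "m2.py", line 15, in <module>
    out((h>3)&(h<18)&(sa>195)&(v>120),.067,'ring')
    ~~~^^^^^^^^^^^^^^^^^^^^^^^^^^^^^^^^^^^^^^^^^^^
  File "m2.py", line 9, in out
    cs,_=cv2.findContours(m,cv2.RETR_EXTERNAL,cv2.CHAIN_APPROX_NONE); ct=max(cs,key=cv2.contourArea)
                                                                         ~~~^^^^^^^^^^^^^^^^^^^^^^^^
ValueError: max() iterable argument is empty
```

```bash
sed -i "s/(sa>195)&(v>120)/(sa>165)\&(v>160)/" m2.py; sed -i "s/(sa<70)&(v>110)/(sa<50)\&(v>150)/" m2.py; python3 m2.py d
```

```text
bed [[0.571321241840407, 0.07168078392287615], [0.6112143893719197, -0.05781612810351612], [0.5145882211760818, -0.08677439014871835], [0.4753370468593596, 0.04186082955503587]] mean [ 0.5431 -0.0078  0.015 ] size [np.float64(0.1355024481119888), np.float64(0.10087218308775199)] ang [np.float64(-72.8778949597451), np.float64(-163.31685331105973)]
  circ [297.1655 237.4778] 35.59623336791992 [ 0.5421 -0.0078  0.015 ]
ring [[0.6033729292087028, -0.11180741526156544], [0.612241653882317, -0.13605993823326828], [0.5625219085023262, -0.15352072241306913], [0.5537296276631758, -0.12935161224320754]] mean [ 0.583  -0.1327  0.067 ] size [np.float64(0.025823228842058996), np.float64(0.05269660392117029)] ang [np.float64(-69.91341528315743), np.float64(-160.64953593080403)]
  circ [350.625 220.75 ] 11.977216720581055 [ 0.5795 -0.1233  0.067 ]
```

View pics/ov_top.png

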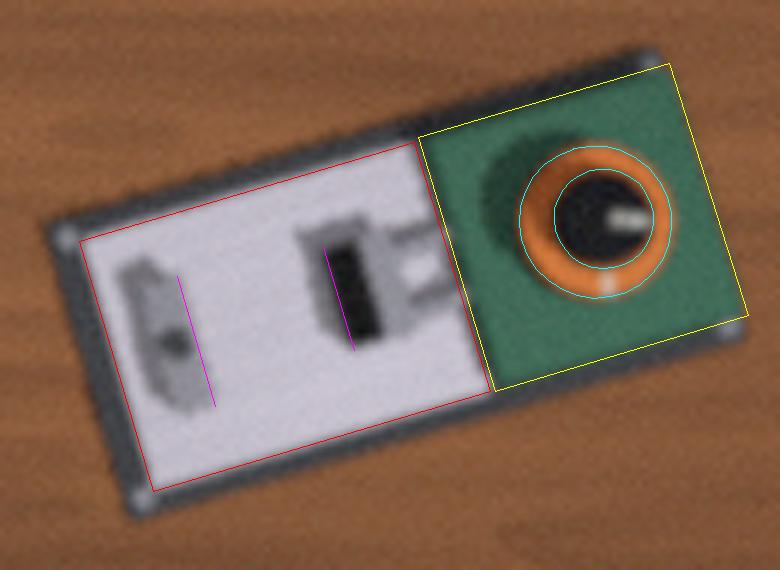

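View pics/ov_scene.png

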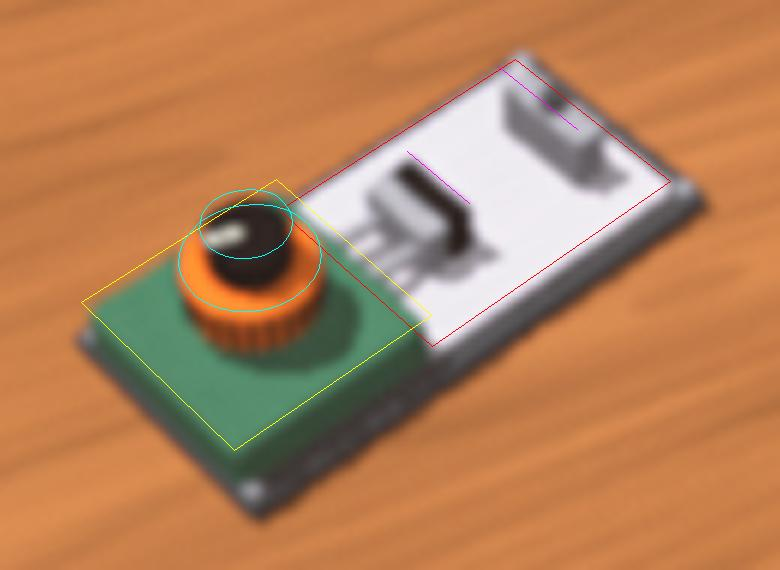

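The top overlay fits the clamp well: bed at 135 × 101 mm and housing at 101 × 98 mm, both as specified. In clamp terms the y axis lies at about 107.2° in the world and the bed point near (0.541, -0.001). I'll move over the tile and check the calibration there.

```bash
cat > go.py <<'E'
import sys
from h import *
np.set_printoptions(precision=4,suppress=True)
def rep(x=None,y=None,z=None,yaw=None):
    o=telemetry.get_obs(); R=np.array(o['ee_rot']);p=np.array(o['tcp_pos'])
    cy=np.arctan2(R[1,1],R[0,1])
    print('t',round(o['time_s'],2),'tcp',p,'yaw_y',round(np.degrees(cy),2),'tilt',R[:2,2],'q',np.round(o['joint_positions'],3),'F',np.array(o['ft_force']),'T',np.array(o['ft_torque']),'w',round(o['gripper_width'],3))
    if x is not None:
        d=R.T@(np.array([x,y,z])-p)*1000; print('tool shift mm',d,'roll',None if yaw is None else -((np.radians(yaw)-cy+np.pi)%(2*np.pi)-np.pi))
if __name__=='__main__': rep(*[float(a) for a in sys.argv[1:]])
E
python3 -m creep '[[-49,-24.4,0,0,-1],[-49,-24.4,0,0,-1],[-49,-24.4,0,0,-1],[-49,-24.4,0,0,-1],[-49,-24.4,0,0,-1],[-49,-24.4,0,0,-1],[-49,-24.4,0,0,-1],[-49,-24.4,0,0,-1]]' 20
python3 go.py 0.4907 0.2406 0.12 7.1
```

```text
time_s: 3.5
tcp_pos: [0.4974, 0.236, 0.2401]
ee_rot: [[-0.954, 0.299, 0.004], [0.299, 0.954, 0.003], [-0.002, 0.004, -1.0]]
ft_force: [0.2, 0.1, 0.0]
gripper_width: 1.002
t 3.5 tcp [0.4974 0.236  0.2401] yaw_y 72.61 tilt [0.0036 0.0033] q [ 0.226  0.122  1.671  0.002  1.344 -1.042] F [0.1566 0.1238 0.0394] T [ 0.0007  0.0163 -0.0038] w 1.002
tool shift mm [  8.0389   1.8807 120.0415] roll 1.1433888276431023
```

```bash
python3 -m creep '[[0,0,15,0.18,-1],[0,0,15,0.18,-1],[0,0,15,0.18,-1],[0,0,15,0.18,-1],[0,0,15,0.18,-1],[0,0,15,0.18,-1],[0,0,10,0.06,-1]]'
python3 go.py 0.4907 0.2406 0.05 7.1
python3 - <<'E'
from h import *
s=snap('scene','s1.png'); t=snap('top','t1.png'); 
for c,u in((t,(165,130,260,320)),(s,(270,90,400,200))): pass
a=t['frame'][200:320,120:260];b=s['frame'][70:190,270:410]
im=np.hstack([cv2.resize(q,None,fx=2.8,fy=2.8,interpolation=cv2.INTER_CUBIC) for q in(a,b)])
cv2.imwrite('pics/s1t1.png',im[:,:,::-1])
print('tile scene at z=.014:',atz(s,(328,168),.014))
E
```

```text
time_s: 4.38
tcp_pos: [0.5028, 0.2319, 0.1383]
ee_rot: [[-0.083, 0.997, 0.008], [0.997, 0.083, 0.003], [0.003, 0.008, -1.0]]
ft_force: [-0.1, -0.5, -1.3]
gripper_width: 1.003
t 4.38 tcp [0.5028 0.2319 0.1383] yaw_y 4.74 tilt [0.0075 0.0035] q [0.217 0.24  1.754 0.002 1.14  0.133] F [-0.1019 -0.4959 -1.318 ] T [-0.0438  0.071   0.0234] w 1.003
tool shift mm [  9.4351 -11.9849  88.2816] roll -0.04117211537742671
tile scene at z=.014: [0.49524446 0.24141741 0.014     ]
```

View pics/s1t1.png

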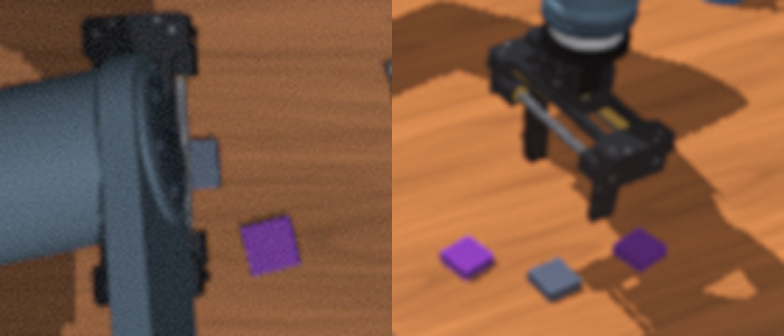

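```bash
python3 -m creep '[[4.5,-6,30,-0.04,-1],[4.5,-6,30,0,-1],[0,0,18,0,-1],[0,0,0,0,-1]]'
python3 go.py 0.4915 0.2406 0.003 7.1
python3 - <<'E'
from h import *
s=snap('scene','s2.png'); b=s['frame'][110:190,285:375]
cv2.imwrite('pics/s2c.png',cv2.resize(b,None,fx=7,fy=7,interpolation=cv2.INTER_CUBIC)[:,:,::-1])
E
```

```text
time_s: 4.97
tcp_pos: [0.4923, 0.2403, 0.0607]
ee_rot: [[-0.132, 0.991, 0.011], [0.991, 0.132, 0.004], [0.003, 0.011, -1.0]]
ft_force: [-0.2, 0.4, 0.1]
gripper_width: 1.003
t 4.97 tcp [0.4923 0.2403 0.0607] yaw_y 7.61 tilt [0.011  0.0041] q [0.237 0.344 1.807 0.002 0.979 0.103] F [-0.2015  0.3938  0.0637] T [-0.0474  0.0822  0.004 ] w 1.003
tool shift mm [ 0.2557 -1.4205 57.6912] roll 0.008894256746266649
```

View pics/s2c.png

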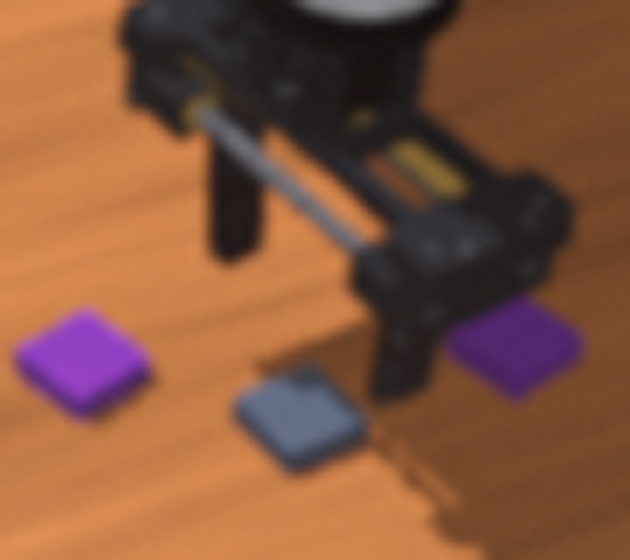

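```bash
python3 - <<'E'
from h import *
s=snap('scene'); o=telemetry.get_obs();R=np.array(o['ee_rot']);p=np.array(o['tcp_pos'])
for k in(-.044,0,.044): print(k,(proj(s,p+R[:,1]*k)-[285,110])*7)
for z in(0.007,.014): print((proj(s,[.4907,.2406,z])-[285,110])*7)
E
```

```text
-0.044 [241.22344303 251.87193188]
0 [309.69902436 313.25882582]
0.044 [381.00266963 377.18101858]
[291.73956122 412.24741171]
[293.50888294 399.50874907]
```

```bash
python3 -m creep '[[0,-1,25,0,-1],[0,0,20,0,-1],[0,0,6,0,-1],[0,0,0,0,-1]]'
python3 go.py 0.4915 0.2406 0.003 7.1
```

```text
time_s: 5.58
tcp_pos: [0.4991, 0.2416, 0.0161]
ee_rot: [[-0.132, 0.991, 0.024], [0.991, 0.132, 0.007], [0.004, 0.025, -1.0]]
ft_force: [-0.7, -0.0, -0.5]
gripper_width: 1.002
t 5.58 tcp [0.4991 0.2416 0.0161] yaw_y 7.6 tilt [0.0243 0.0074] q [0.236 0.428 1.808 0.002 0.881 0.102] F [-0.6889 -0.0471 -0.5186] T [-0.0534  0.0603 -0.0415] w 1.002
tool shift mm [-0.0668 -7.9847 12.8571] roll 0.008665257071987842
```

```bash
python3 -m creep '[[0,-5,5,0,-1],[0,-3,3,0,-1],[0,0,0,0,-1]]'
python3 go.py 0.4915 0.2406 0.003 7.1
```

```text
time_s: 5.95
tcp_pos: [0.4922, 0.2409, 0.0094]
ee_rot: [[-0.132, 0.991, 0.027], [0.991, 0.132, 0.008], [0.004, 0.028, -1.0]]
ft_force: [0.5, 0.6, -0.7]
gripper_width: 1.002
t 5.95 tcp [0.4922 0.2409 0.0094] yaw_y 7.6 tilt [0.0274 0.0081] q [0.238 0.427 1.828 0.002 0.858 0.104] F [ 0.4704  0.6101 -0.6502] T [-0.0755  0.0554 -0.0769] w 1.002
tool shift mm [-0.2396 -0.8911  6.3927] roll 0.008807881433030573
```

```bash
python3 -m creep '[[0,-1,3,0,-1],[0,0,2,0,-1],[0,0,0,0,1],[0,0,0,0,1],[0,0,0,0,1],[0,0,0,0,1]]' 20
python3 go.py 0.4915 0.2406 0.003 7.1
```

```text
time_s: 6.7
tcp_pos: [0.4917, 0.2409, 0.0044]
ee_rot: [[-0.133, 0.991, 0.028], [0.991, 0.132, 0.008], [0.004, 0.029, -1.0]]
ft_force: [-0.4, -0.9, 0.1]
gripper_width: 0.572
t 6.7 tcp [0.4917 0.2409 0.0044] yaw_y 7.61 tilt [0.0281 0.0082] q [0.238 0.435 1.83  0.002 0.847 0.104] F [-0.3942 -0.898   0.1127] T [-0.0533  0.0725  0.0097] w 0.572
tool shift mm [-0.2676 -0.2295  1.3772] roll 0.008856460484041762
```

```bash
python3 -m creep '[[0,0,0,0,1],[0,0,0,0,1],[0,0,0,0,1]]'; python3 go.py
```

```text
time_s: 7.08
tcp_pos: [0.4916, 0.2409, 0.0044]
ee_rot: [[-0.133, 0.991, 0.028], [0.991, 0.132, 0.008], [0.004, 0.029, -1.0]]
ft_force: [0.8, 0.0, -1.2]
gripper_width: 0.451
t 7.08 tcp [0.4916 0.2409 0.0044] yaw_y 7.61 tilt [0.0281 0.0082] q [0.238 0.435 1.83  0.002 0.847 0.104] F [ 0.7926  0.0121 -1.1671] T [-0.0789  0.0645  0.0053] w 0.451
```

The tile is gripped: 0.451 × 88 = 39.7 mm. Now I'll lift it.

```bash
python3 -m creep '[[0,0,-15,0,1],[0,0,-25,0,1],[0,0,-25,0,1],[0,0,-25,0,1],[0,0,0,0,1]]'; python3 go.py 0.541 -0.001 0.09 17.3
```

```text
time_s: 7.7
tcp_pos: [0.4892, 0.2402, 0.1002]
ee_rot: [[-0.133, 0.991, 0.029], [0.991, 0.132, 0.009], [0.005, 0.03, -1.0]]
ft_force: [0.8, 0.6, -2.1]
gripper_width: 0.454
t 7.7 tcp [0.4892 0.2402 0.1002] yaw_y 7.61 tilt [0.0292 0.0086] q [0.238 0.264 1.814 0.002 1.033 0.104] F [ 0.8437  0.6436 -2.0547] T [-0.1012  0.0429  0.0143] w 0.454
tool shift mm [-246.0159   19.1068    9.6171] roll -0.16909157614512793
```

```bash
python3 -m creep '[[-40,4,0,0,1],[-50,4,0,0,1],[-50,4,0,0,1],[-50,4,0,0,1],[-50,3,0,0,1],[0,0,0,-0.17,1],[0,0,0,0,1]]'; python3 go.py 0.541 -0.001 0.09 17.3
```

```text
time_s: 8.57
tcp_pos: [0.5387, -0.002, 0.0954]
ee_rot: [[-0.302, 0.953, 0.025], [0.953, 0.302, 0.01], [0.001, 0.027, -1.0]]
ft_force: [0.1, 0.8, -0.6]
gripper_width: 0.449
t 8.57 tcp [ 0.5387 -0.002   0.0954] yaw_y 17.58 tilt [0.0253 0.0096] q [-0.233  0.262  1.829  0.018  1.028 -0.549] F [ 0.1152  0.8305 -0.5991] T [-0.0993  0.132   0.0046] w 0.449
tool shift mm [0.1972 2.3757 5.507 ] roll 0.004926452183728003
```

```bash
python3 -m creep '[[0,2,15,0.01,1],[0,0,15,0,1],[0,0,0,0,1]]'; python3 go.py 0.5412 -0.001 0.0195 17.2
python3 - <<'E'
from h import *
s=snap('scene','s3.png'); t=snap('top','t3.png')
a=cv2.resize(s['frame'][150:270,190:320],None,fx=4,fy=4,interpolation=cv2.INTER_CUBIC);b=cv2.resize(t['frame'][180:300,240:330],None,fx=4,fy=4,interpolation=cv2.INTER_CUBIC)
cv2.imwrite('pics/st3.png',np.hstack([a[:,:,:][:480],b[:480]])[:, :800,::-1])
E
```

```text
time_s: 8.95
tcp_pos: [0.54, 0.0008, 0.0618]
ee_rot: [[-0.288, 0.957, 0.023], [0.958, 0.288, 0.01], [0.003, 0.025, -1.0]]
ft_force: [-0.1, 0.4, -1.0]
gripper_width: 0.45
t 8.95 tcp [0.54   0.0008 0.0618] yaw_y 16.75 tilt [0.0227 0.0103] q [-0.227  0.322  1.835  0.018  0.965 -0.53 ] F [-0.1125  0.4093 -0.9779] T [-0.0288  0.0267  0.005 ] w 0.45
tool shift mm [-2.1584 -0.4232 42.3406] roll -0.00793453971632685
```

View pics/st3.png

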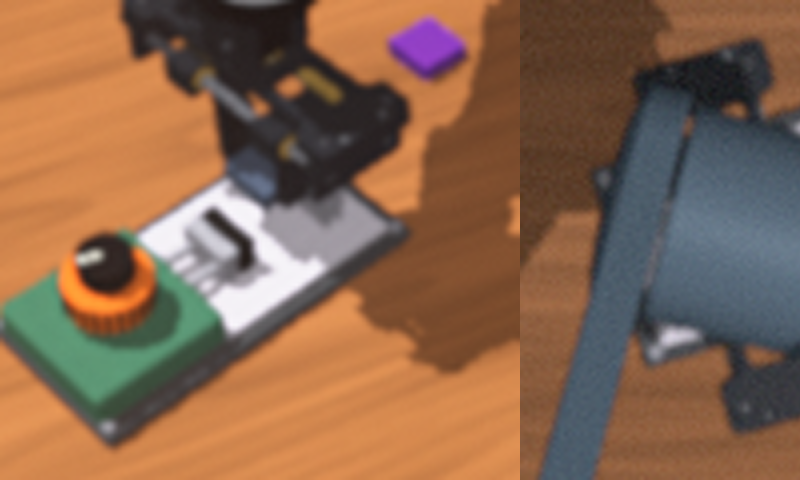

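The tile is held level between the fingers above the bed, clear of both jaws. Lowering it now.

```bash
python3 -m creep '[[-2,0,15,0,1],[0,0,14,0,1],[0,0,5,0,1],[0,0,0,0,1]]'; python3 go.py 0.5412 -0.001 0.0195 17.2
python3 - <<'E'
from h import *
s=snap('scene','s4.png')
cv2.imwrite('pics/s4c.png',cv2.resize(s['frame'][165:250,210:310],None,fx=7,fy=7,interpolation=cv2.INTER_CUBIC)[:,:,::-1])
E
```

```text
time_s: 9.55
tcp_pos: [0.5429, -0.0011, 0.0271]
ee_rot: [[-0.288, 0.957, 0.026], [0.957, 0.288, 0.01], [0.002, 0.027, -1.0]]
ft_force: [0.1, 0.1, -1.4]
gripper_width: 0.45
t 9.55 tcp [ 0.5429 -0.0011  0.0271] yaw_y 16.76 tilt [0.0256 0.0096] q [-0.23   0.387  1.838  0.019  0.895 -0.534] F [ 0.0865  0.0817 -1.4289] T [-0.0699  0.0014  0.0012] w 0.45
tool shift mm [ 0.5843 -1.8033  7.6036] roll -0.0076505216437228185
```

View pics/s4c.png

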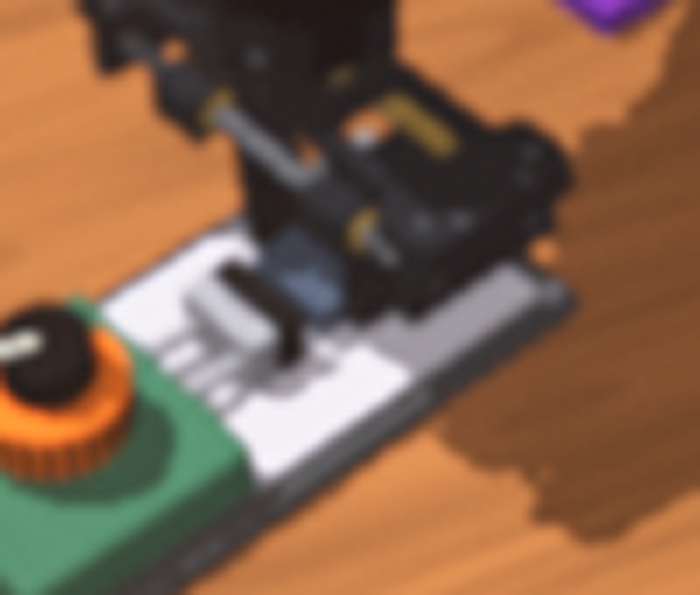

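```bash
python3 -m creep '[[0,-1.5,4,-0.008,1],[0,0,2,0,1],[0,0,0,0,1]]'; python3 go.py 0.5412 -0.001 0.0195 17.2;  python3 -m creep '[[0,0,1,0,1],[0,0,0,0,1]]'; python3 go.py 0.5412 -0.001 0.0195 17.2
```

```text
time_s: 9.98
tcp_pos: [0.5423, -0.0017, 0.0218]
ee_rot: [[-0.297, 0.955, 0.027], [0.955, 0.297, 0.009], [0.001, 0.029, -1.0]]
ft_force: [-1.1, -0.0, -0.8]
gripper_width: 0.453
t 9.97 tcp [ 0.5423 -0.0017  0.0218] yaw_y 17.26 tilt [0.0275 0.0092] q [-0.231  0.395  1.841  0.02   0.881 -0.545] F [-1.071  -0.0065 -0.8213] T [-0.0674  0.064  -0.0198] w 0.453
tool shift mm [ 0.9727 -0.8994  2.2356] roll 0.0009638635506643567
time_s: 10.22
tcp_pos: [0.5425, -0.0017, 0.021]
ee_rot: [[-0.297, 0.955, 0.028], [0.955, 0.296, 0.009], [0.0, 0.029, -1.0]]
ft_force: [0.1, -0.1, -1.1]
gripper_width: 0.449
t 10.22 tcp [ 0.5425 -0.0017  0.021 ] yaw_y 17.25 tilt [0.028  0.0091] q [-0.231  0.396  1.841  0.02   0.879 -0.545] F [ 0.0872 -0.1453 -1.1226] T [-0.102   0.0605 -0.0166] w 0.449
tool shift mm [ 1.0844 -1.0984  1.4494] roll 0.0009251551933600055
```

```bash
python3 -m creep '[[0,0,1,0,1],[0,0,0,0,1]]'; python3 go.py 0.5412 -0.001 0.0195 17.2|head -1;  python3 -m creep '[[0,0,0.7,0,1],[0,0,0,0,1]]'
```

```text
time_s: 10.48
tcp_pos: [0.5427, -0.0017, 0.02]
ee_rot: [[-0.297, 0.955, 0.028], [0.955, 0.296, 0.009], [0.0, 0.03, -1.0]]
ft_force: [0.1, 1.1, -0.5]
gripper_width: 0.456
t 10.47 tcp [ 0.5427 -0.0017  0.02  ] yaw_y 17.25 tilt [0.0283 0.009 ] q [-0.231  0.398  1.841  0.02   0.877 -0.545] F [ 0.1305  1.1079 -0.4548] T [-0.0668  0.0681  0.0153] w 0.456
time_s: 10.72
tcp_pos: [0.5428, -0.0017, 0.0195]
ee_rot: [[-0.297, 0.955, 0.028], [0.955, 0.297, 0.009], [0.0, 0.03, -1.0]]
ft_force: [-1.0, -0.4, -0.2]
gripper_width: 0.452
```

```bash
python3 -m creep '[[0,0,0.7,0,1],[0,0,0,0,1]]'; python3 -m creep '[[0,0,0,0,0.2],[0,0,0,0,0],[0,0,0,0,-0.3],[0,0,0,0,-0.5],[0,0,0,0,-0.5],[0,0,0,0,-0.5]]'; python3 go.py
```

```text
time_s: 10.98
tcp_pos: [0.5429, -0.0018, 0.0195]
ee_rot: [[-0.297, 0.955, 0.028], [0.955, 0.297, 0.009], [0.0, 0.03, -1.0]]
ft_force: [0.9, 0.0, -0.4]
gripper_width: 0.45
time_s: 11.72
tcp_pos: [0.5431, -0.0018, 0.0193]
ee_rot: [[-0.297, 0.955, 0.029], [0.955, 0.297, 0.009], [-0.0, 0.03, -1.0]]
ft_force: [-0.4, -0.1, 0.1]
gripper_width: 0.754
t 11.72 tcp [ 0.5431 -0.0018  0.0193] yaw_y 17.26 tilt [0.0287 0.0088] q [-0.231  0.4    1.84   0.02   0.875 -0.545] F [-0.403  -0.1215  0.0639] T [-0.0487  0.0361  0.0174] w 0.754
```

Descent stalled at z = 19.5 mm, which is the bed, and the tile is released. I'll lift off and look.

```bash
python3 -m creep '[[0,0,-20,0,-0.5],[0,0,-40,0,-0.5],[0,0,-40,0,-0.5],[0,0,-20,0,-1],[0,0,0,0,-1]]'; python3 go.py 0.578 -0.1192 0.14 17.2
python3 - <<'E'
from h import *
s=snap('scene','s5.png')
cv2.imwrite('pics/s5c.png',cv2.resize(s['frame'][165:265,180:310],None,fx=6,fy=6,interpolation=cv2.INTER_CUBIC)[:,:,::-1])
E
```

```text
time_s: 12.35
tcp_pos: [0.539, -0.0028, 0.142]
ee_rot: [[-0.297, 0.955, 0.027], [0.955, 0.296, 0.009], [0.001, 0.029, -1.0]]
ft_force: [-0.2, 0.3, -0.4]
gripper_width: 0.955
t 12.35 tcp [ 0.539  -0.0028  0.142 ] yaw_y 17.25 tilt [0.0271 0.0092] q [-0.235  0.193  1.803  0.017  1.121 -0.543] F [-0.2435  0.3464 -0.4414] T [-0.0629  0.0586  0.0237] w 0.955
tool shift mm [-122.7253    2.7114    2.0329] roll 0.0009495386820850271
```

View pics/s5c.png

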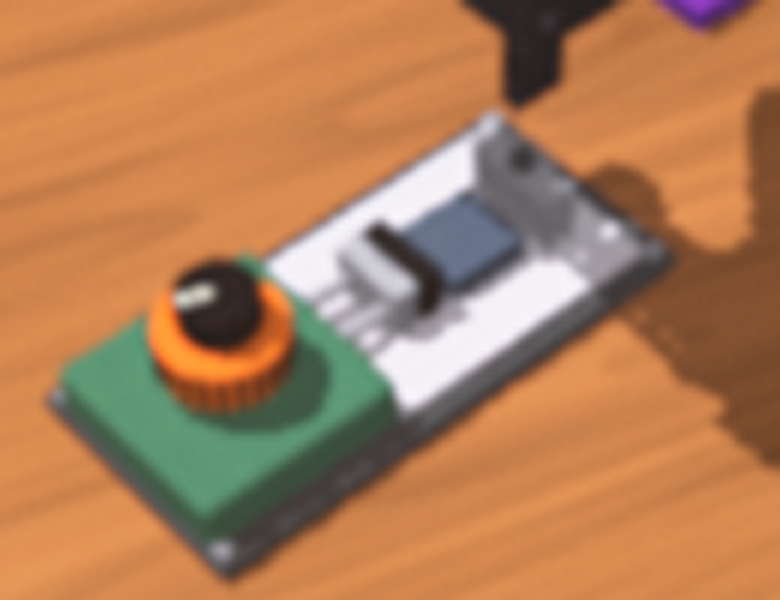

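The tile lies flat on the bed, square between the jaws. Now to the ring.

```bash
python3 -m creep '[[-40,1,0,0,-1],[-42,1,0,0,-1],[-40,1,0,0,-1],[0,0,0,0,-1]]'; python3 go.py 0.578 -0.1192 0.11 17.2
python3 - <<'E'
from h import *
s=snap('scene','s6.png'); t=snap('top','t6.png')
a=cv2.resize(s['frame'][150:270,170:300],None,fx=4,fy=4,interpolation=cv2.INTER_CUBIC);b=cv2.resize(t['frame'][180:300,300:370],None,fx=4,fy=4,interpolation=cv2.INTER_CUBIC)
cv2.imwrite('pics/st6.png',np.hstack([a,b])[:,:,::-1])
o=telemetry.get_obs();R=np.array(o['ee_rot']);p=np.array(o['tcp_pos'])
for k in(-.0615,-.044,0,.044,.0615): print(k,(proj(s,p+R[:,1]*k)-[170,150]+.5)*4)
E
```

```text
time_s: 12.9
tcp_pos: [0.5753, -0.1195, 0.134]
ee_rot: [[-0.298, 0.954, 0.017], [0.954, 0.298, 0.013], [0.007, 0.02, -1.0]]
ft_force: [0.2, 0.6, -1.4]
gripper_width: 1.003
t 12.9 tcp [ 0.5753 -0.1195  0.134 ] yaw_y 17.35 tilt [0.0172 0.0131] q [-0.417  0.312  1.673  0.021  1.147 -0.728] F [ 0.1645  0.6256 -1.3897] T [-0.0804  0.0396 -0.0127] w 1.003
tool shift mm [-0.656   2.1712 24.049 ] roll 0.0026862913539762445
-0.0615 [113.20859874 133.16297231]
-0.044 [131.36343216 148.62509766]
0 [178.37338714 188.66257967]
0.044 [227.43655037 230.44873999]
0.0615 [247.55115714 247.57996692]
```

View pics/st6.png

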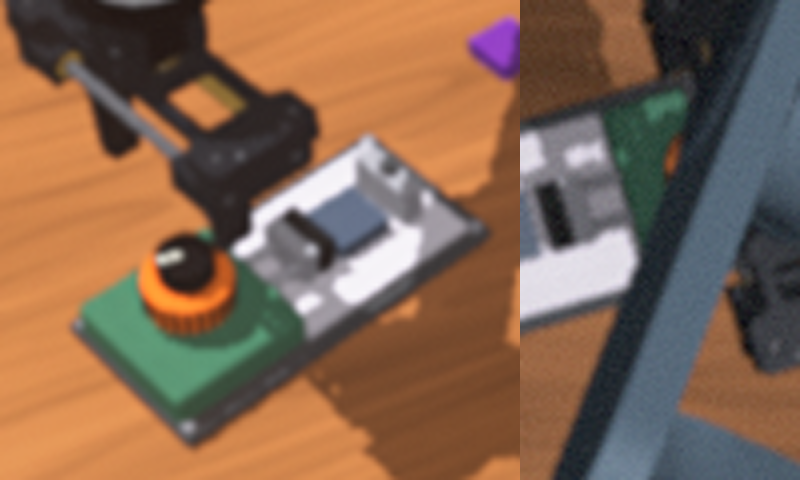

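```bash
python3 -m creep '[[-0.5,2,15,0,-1],[0,0,15,0,-1],[0,0,0,0,-1]]'; python3 go.py 0.578 -0.1192 0.043 17.2
python3 -m creep '[[0,-1,12,0,-1],[0,-1,12,0,-1],[0,0,0,0,-1]]'; python3 go.py 0.578 -0.1192 0.043 17.2
```

```text
time_s: 13.38
tcp_pos: [0.5751, -0.1128, 0.0998]
ee_rot: [[-0.303, 0.953, 0.012], [0.953, 0.303, 0.016], [0.012, 0.017, -1.0]]
ft_force: [1.1, 0.1, 0.4]
gripper_width: 1.0
t 13.38 tcp [ 0.5751 -0.1128  0.0998] yaw_y 17.64 tilt [0.0122 0.0165] q [-0.407  0.359  1.69   0.023  1.088 -0.725] F [1.1342 0.0804 0.4149] T [-0.0682  0.0589  0.0112] w 1.0
tool shift mm [-7.6647 -0.0901 56.7262] roll 0.007734884830686184
time_s: 13.75
tcp_pos: [0.5731, -0.1123, 0.0739]
ee_rot: [[-0.304, 0.953, 0.012], [0.953, 0.304, 0.017], [0.012, 0.016, -1.0]]
ft_force: [0.0, 1.0, -0.6]
gripper_width: 1.005
t 13.75 tcp [ 0.5731 -0.1123  0.0739] yaw_y 17.7 tilt [0.0118 0.0166] q [-0.407  0.393  1.705  0.023  1.039 -0.728] F [ 0.0074  0.996  -0.6426] T [-0.0983  0.0485  0.0572] w 1.005
tool shift mm [-8.416   2.0293 30.8426] roll 0.00868003485459079
```

```bash
python3 -m creep '[[-5,1,10,0.009,-1],[-3,1,10,0,-1],[0,0,6,0,-1],[0,0,0,0,-1]]'; python3 go.py 0.578 -0.1192 0.043 17.2
```

```text
time_s: 14.25
tcp_pos: [0.5786, -0.12, 0.0463]
ee_rot: [[-0.294, 0.956, 0.013], [0.956, 0.294, 0.016], [0.012, 0.017, -1.0]]
ft_force: [0.4, -0.4, 0.4]
gripper_width: 1.0
t 14.25 tcp [ 0.5786 -0.12    0.0463] yaw_y 17.12 tilt [0.0127 0.0162] q [-0.416  0.448  1.695  0.024  0.994 -0.728] F [ 0.411  -0.4358  0.4092] T [-0.0404  0.0439  0.0022] w 1.0
tool shift mm [ 0.8535 -0.4041  3.3254] roll -0.0014709013265488124
```

```bash
python3 -m creep '[[0.8,0,3,0,-1],[0,0,0,0,0],[0,0,0,0,0],[0,0,0,0,0.8],[0,0,0,0,0.8],[0,0,0,0,0.8]]' 5; python3 go.py 0.578 -0.1192 0.043 17.2;python3 -m creep '[[0,0,0,0,0.8],[0,0,0,0,0.8],[0,0,0,0,0.8]]' 5; python3 go.py 0.578 -0.1192 0.043 17.2
```

```text
time_s: 15.0
tcp_pos: [0.5787, -0.1191, 0.044]
ee_rot: [[-0.295, 0.955, 0.014], [0.955, 0.295, 0.016], [0.011, 0.018, -1.0]]
ft_force: [0.9, -0.8, -0.4]
gripper_width: 0.634
t 15.0 tcp [ 0.5787 -0.1191  0.044 ] yaw_y 17.14 tilt [0.0136 0.0156] q [-0.414  0.451  1.696  0.024  0.988 -0.727] F [ 0.8848 -0.7825 -0.3843] T [-0.1552  0.037  -0.014 ] w 0.634
tool shift mm [ 0.1511 -0.7114  0.9715] roll -0.0011264746257073632
time_s: 15.38
tcp_pos: [0.5787, -0.1192, 0.044]
ee_rot: [[-0.295, 0.955, 0.014], [0.956, 0.295, 0.016], [0.011, 0.018, -1.0]]
ft_force: [-0.3, 0.3, -0.7]
gripper_width: 0.633
t 15.38 tcp [ 0.5787 -0.1192  0.044 ] yaw_y 17.13 tilt [0.0137 0.0156] q [-0.414  0.451  1.696  0.024  0.988 -0.727] F [-0.2971  0.3021 -0.734 ] T [-0.1373  0.1079  0.0081] w 0.633
tool shift mm [ 0.1761 -0.7299  0.9901] roll -0.001194155350022541
```

Opening reads 55.7 mm, so the fingers are on the 56 mm ring and centred with no side force. I'll grip firmly and start turning. Contact can't come before about 1.0 rad.

```bash
python3 -m creep '[[0,0,0,0,0.9],[0,0,0,0,0.9],[0,0,0,0.1,0.9],[0,0,0,0.1,0.9]]' 40; python3 go.py 0.578 -0.1192 0.043 17.2; python3 -m creep '[[0,0,0,0.1,0.9],[0,0,0,0.1,0.9],[0,0,0,0.1,0.9],[0,0,0,0.1,0.9]]' 40; python3 go.py 0.578 -0.1192 0.043 17.2
python3 - <<'E'
from h import *
s=snap('scene','s7.png')
cv2.imwrite('pics/s7c.png',cv2.resize(s['frame'][150:265,180:310],None,fx=5,fy=5,interpolation=cv2.INTER_CUBIC)[:,:,::-1])
E
```

```text
time_s: 15.88
tcp_pos: [0.5789, -0.1192, 0.044]
ee_rot: [[-0.095, 0.995, 0.014], [0.995, 0.094, 0.015], [0.014, 0.015, -1.0]]
ft_force: [0.4, -0.1, -0.7]
gripper_width: 0.627
t 15.88 tcp [ 0.5789 -0.1192  0.044 ] yaw_y 5.42 tilt [0.0139 0.0153] q [-0.414  0.451  1.696  0.023  0.988 -0.522] F [ 0.4372 -0.1488 -0.7292] T [-0.1393 -0.0537  0.2627] w 0.627
tool shift mm [ 0.0333 -0.8843  1.029 ] roll -0.20555308688621343
time_s: 16.38
tcp_pos: [0.579, -0.1192, 0.044]
ee_rot: [[0.311, 0.95, 0.015], [0.95, -0.311, 0.014], [0.018, 0.009, -1.0]]
ft_force: [-1.1, 0.1, -0.4]
gripper_width: 0.626
t 16.38 tcp [ 0.579  -0.1192  0.044 ] yaw_y -18.12 tilt [0.0146 0.0142] q [-0.414  0.451  1.696  0.023  0.986 -0.11 ] F [-1.1423  0.1131 -0.3939] T [-0.2787 -0.1704  0.2558] w 0.626
tool shift mm [-0.3169 -0.9972  1.0077] roll -0.6163837628376951
```

View pics/s7c.png

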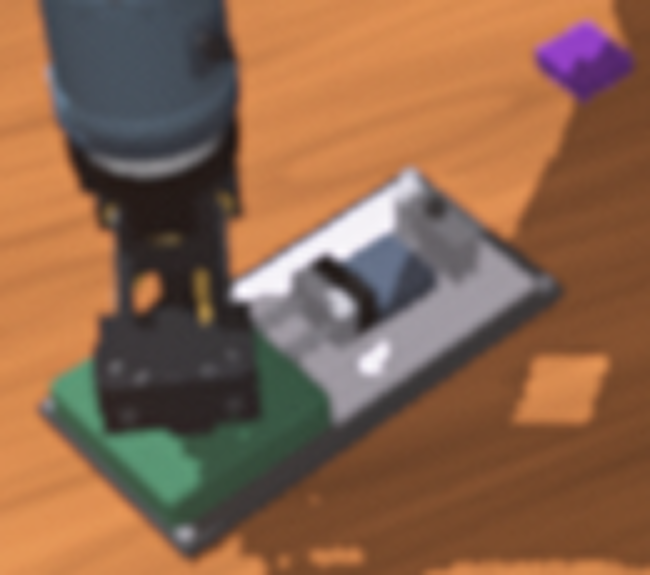

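Free-running torque reads 0.26 N m, as specified, and the jaw is moving. Going on in smaller steps.

```bash
cat > tq.py <<'E'
from h import *
o=telemetry.get_obs();R=np.array(o['ee_rot']);p=np.array(o['tcp_pos'])
yaw=np.arctan2(R[1,1],R[0,1]); d=(np.radians(17.13)-yaw)%(2*np.pi)
print('t %.2f turn %.3f Tz %.3f tau6 %.3f F %s tcp %s w %.3f q6 %.2f'%(o['time_s'],d,o['ft_torque'][2],o['tau'][5],np.round(o['ft_force'],1),np.round(p*1000,1),o['gripper_width'],o['joint_positions'][5]))
E
python3 -m creep '[[0,0,0,0.1,0.9],[0,0,0,0.1,0.9]]' >/dev/null; python3 tq.py
python3 -m creep '[[0,0,0,0.05,0.9]]'>/dev/null; python3 tq.py
python3 -m creep '[[0,0,0,0.05,0.9]]'>/dev/null; python3 tq.py
python3 -m creep '[[0,0,0,0.05,0.9]]'>/dev/null; python3 tq.py
python3 -m creep '[[0,0,0,0.05,0.9]]'>/dev/null; python3 tq.py
```

```text
t 16.68 turn 0.821 Tz 0.352 tau6 -0.770 F [-1.8  0.5  0.3] tcp [ 579.1 -119.3   44. ] w 0.625 q6 0.10
t 16.80 turn 0.870 Tz 0.241 tau6 -0.056 F [-1.9  0.5 -0.2] tcp [ 579.1 -119.3   44. ] w 0.622 q6 0.15
t 16.93 turn 0.920 Tz 0.211 tau6 -0.247 F [-1.5  0.3 -0.6] tcp [ 579.2 -119.3   44. ] w 0.629 q6 0.20
t 17.05 turn 0.969 Tz 0.294 tau6 -0.248 F [-1.6  1.  -0.3] tcp [ 579.2 -119.3   44. ] w 0.625 q6 0.25
t 17.18 turn 1.018 Tz 0.279 tau6 -0.250 F [-2.   1.5 -0.4] tcp [ 579.2 -119.3   44. ] w 0.625 q6 0.29
```

Joint 6 torque is a clean signal at steady steps (-0.248 N m free running), so I'll watch that.

```bash

python3 -m creep '[[0,0,0,0.04,0.9]]'>/dev/null; python3 tq.py
python3 -m creep '[[0,0,0,0.04,0.9]]'>/dev/null; python3 tq.py
python3 -m creep '[[0,0,0,0.04,0.9]]'>/dev/null; python3 tq.py
python3 -m creep '[[0,0,0,0.04,0.9]]'>/dev/null; python3 tq.py
```

```text
t 17.30 turn 1.057 Tz 0.247 tau6 -0.101 F [-2.1  0.8 -0.8] tcp [ 579.2 -119.4   44. ] w 0.624 q6 0.33
t 17.43 turn 1.095 Tz 0.244 tau6 -0.140 F [-1.5  0.8 -0.9] tcp [ 579.2 -119.4   44. ] w 0.625 q6 0.37
t 17.55 turn 1.134 Tz 0.234 tau6 -0.140 F [-2.3  0.7  0.4] tcp [ 579.2 -119.4   44. ] w 0.624 q6 0.41
t 17.68 turn 1.172 Tz 0.257 tau6 -0.141 F [-1.2  1.3 -0.1] tcp [ 579.2 -119.4   44. ] w 0.625 q6 0.45
```

```bash
python3 - <<'E'
from h import *
s=snap('scene','s8.png')
cv2.imwrite('pics/s8c.png',cv2.resize(s['frame'][175:245,220:310],None,fx=8,fy=8,interpolation=cv2.INTER_CUBIC)[:,:,::-1])
E
```

```text
(no output)
```

View pics/s8c.png

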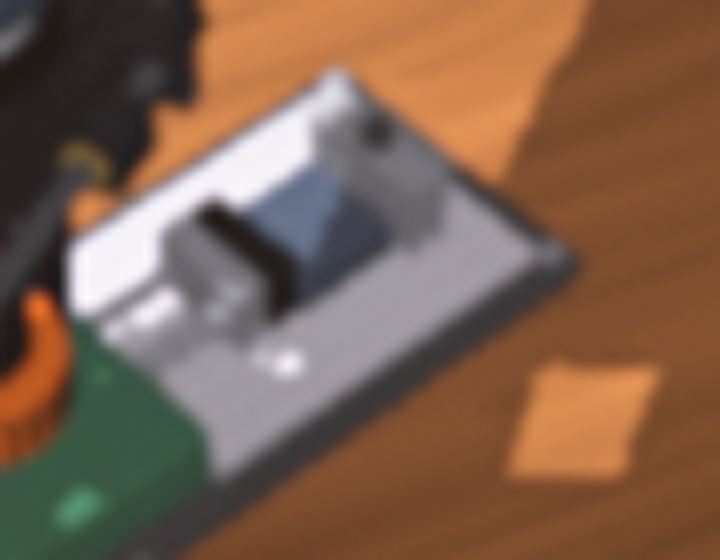

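The tile is nearly up against the back jaw. I'll keep the same step size.

```bash

for i in 1; do :; done
python3 -m creep '[[0,0,0,0.04,0.9]]'>/dev/null; python3 tq.py
python3 -m creep '[[0,0,0,0.04,0.9]]'>/dev/null; python3 tq.py
python3 -m creep '[[0,0,0,0.04,0.9]]'>/dev/null; python3 tq.py
python3 -m creep '[[0,0,0,0.04,0.9]]'>/dev/null; python3 tq.py
```

```text
t 17.85 turn 1.212 Tz 0.253 tau6 -0.286 F [-1.6  1.3  0.2] tcp [ 579.2 -119.5   44. ] w 0.629 q6 0.49
t 17.98 turn 1.251 Tz 0.300 tau6 -0.129 F [-1.3  1.3 -0.2] tcp [ 579.2 -119.5   44. ] w 0.624 q6 0.53
t 18.10 turn 1.289 Tz 0.310 tau6 -0.139 F [-1.7 -0.1 -0.7] tcp [ 579.2 -119.5   44. ] w 0.628 q6 0.57
t 18.23 turn 1.328 Tz 0.246 tau6 -0.138 F [-1.8  0.8 -0.4] tcp [ 579.2 -119.5   44. ] w 0.628 q6 0.61
```

```bash

python3 -m creep '[[0,0,0,0.04,0.9]]'>/dev/null; python3 tq.py
python3 -m creep '[[0,0,0,0.04,0.9]]'>/dev/null; python3 tq.py
python3 -m creep '[[0,0,0,0.04,0.9]]'>/dev/null; python3 tq.py
python3 -m creep '[[0,0,0,0.04,0.9]]'>/dev/null; python3 tq.py
```

```text
t 18.35 turn 1.366 Tz 0.276 tau6 -0.138 F [-1.6  1.8 -0. ] tcp [ 579.2 -119.5   44. ] w 0.628 q6 0.65
t 18.48 turn 1.404 Tz 0.194 tau6 -0.138 F [-1.   0.8 -0.5] tcp [ 579.2 -119.6   44. ] w 0.623 q6 0.69
t 18.60 turn 1.442 Tz 0.295 tau6 -0.137 F [-0.9  1.4  0.4] tcp [ 579.2 -119.6   44. ] w 0.625 q6 0.73
t 18.73 turn 1.481 Tz 0.284 tau6 -0.109 F [-0.6  1.  -0.6] tcp [ 579.2 -119.6   44. ] w 0.624 q6 0.77
```

tau6 shifted on the last step, which may be first contact. Smaller batches from here.

```bash

python3 -m creep '[[0,0,0,0.04,0.9]]'>/dev/null; python3 tq.py
python3 -m creep '[[0,0,0,0.04,0.9]]'>/dev/null; python3 tq.py
```

```text
t 18.85 turn 1.519 Tz 0.349 tau6 -0.084 F [-1.4  1.3  0.2] tcp [ 579.2 -119.6   44. ] w 0.623 q6 0.80
t 18.98 turn 1.557 Tz 0.304 tau6 -0.058 F [-1.3  0.5 -0.5] tcp [ 579.3 -119.6   44. ] w 0.624 q6 0.84
```

```bash
python3 - <<'E'
from h import *
s=snap('scene','s9.png')
cv2.imwrite('pics/s9c.png',cv2.resize(s['frame'][175:245,220:310],None,fx=8,fy=8,interpolation=cv2.INTER_CUBIC)[:,:,::-1])
T=[]
for i in range(6):
    snap('top'); o=telemetry.get_obs(); T.append((round(o['ft_torque'][2],3),round(o['tau'][5],3)))
print(T)
E
```

```text
[(np.float64(-0.006), np.float64(0.312)), (np.float64(0.056), np.float64(0.097)), (np.float64(0.045), np.float64(0.082)), (np.float64(0.114), np.float64(0.095)), (np.float64(0.082), np.float64(0.121)), (np.float64(0.154), np.float64(0.147))]
```

View pics/s9c.png

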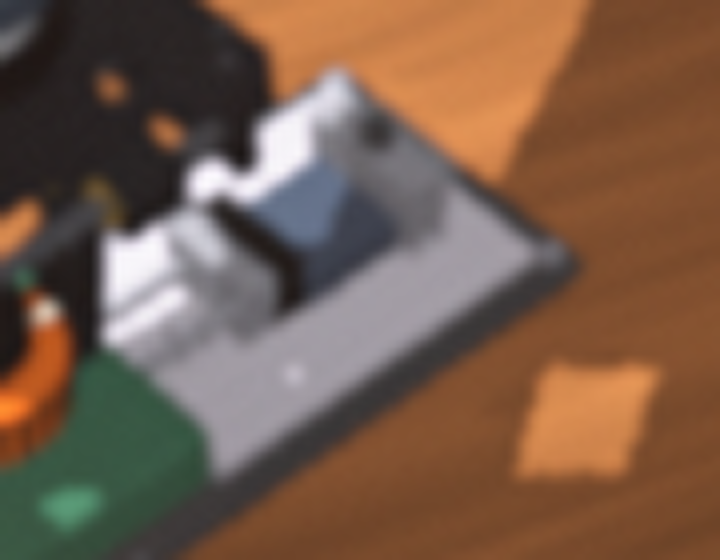

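tau6 is rising linearly at about 0.026 per 0.0385 rad. That is 0.67 N m/rad, against 0.70 expected. Contact came at turn ≈ 1.442, so the tile is now at about 8 N. Another 0.055 rad or so brings it to about 12 N.

```bash

python3 -m creep '[[0,0,0,0.03,0.9]]'>/dev/null; python3 tq.py
python3 -m creep '[[0,0,0,0.03,0.9]]'>/dev/null; python3 tq.py
python3 - <<'E'
from h import *
T=[]
for i in range(8):
    snap('top'); o=telemetry.get_obs(); T.append((round(o['ft_torque'][2],3),round(o['tau'][5],3)))
print(T)
E
python3 tq.py
```

```text
t 19.45 turn 1.588 Tz 0.385 tau6 -0.102 F [-0.9  0.8 -0.2] tcp [ 579.2 -119.7   44. ] w 0.626 q6 0.87
t 19.57 turn 1.620 Tz 0.398 tau6 0.045 F [-2.   1.2 -0.7] tcp [ 579.2 -119.7   44. ] w 0.623 q6 0.91
[(np.float64(0.222), np.float64(0.168)), (np.float64(0.035), np.float64(0.308)), (np.float64(-0.024), np.float64(0.09)), (np.float64(-0.005), np.float64(0.016)), (np.float64(-0.011), np.float64(-0.004)), (np.float64(-0.088), np.float64(-0.012)), (np.float64(-0.035), np.float64(-0.018)), (np.float64(-0.065), np.float64(-0.022))]
t 19.98 turn 1.619 Tz -0.065 tau6 -0.022 F [-1.   1.1 -0.2] tcp [ 579.3 -119.7   44. ] w 0.628 q6 0.90
```

Turn is 1.62, which is 0.178 rad past contact or about 12.4 N. Torque while turning was 0.39 N m, or about 13–14 N. The two agree, so I'll release and lift clear.

```bash

python3 -m creep '[[0,0,0,0,0],[0,0,0,0,-0.3],[0,0,0,0,-0.6],[0,0,0,0,-0.6],[0,0,0,0,-0.6]]'; python3 go.py 0.579 -0.1195 0.15
python3 -m creep '[[0,0,-10,0,-0.6],[0,0,-15,0,-0.6],[0,0,-15,0,-0.6],[0,0,0,0,-0.6]]'; python3 go.py 0.579 -0.1195 0.15
```

```text
time_s: 20.6
tcp_pos: [0.5794, -0.1196, 0.0442]
ee_rot: [[0.969, 0.247, 0.017], [0.247, -0.969, 0.005], [0.018, -0.0, -1.0]]
ft_force: [0.4, 0.1, -0.2]
gripper_width: 0.801
t 20.6 tcp [ 0.5794 -0.1196  0.0442] yaw_y -75.69 tilt [0.0171 0.0047] q [-0.41   0.449  1.699  0.013  0.98   0.904] F [ 0.4084  0.0682 -0.1787] T [-0.0485  0.1023 -0.0186] w 0.801
tool shift mm [   1.4619   -0.249  -105.8028] roll None
time_s: 21.1
tcp_pos: [0.5796, -0.1201, 0.0883]
ee_rot: [[0.969, 0.247, 0.019], [0.247, -0.969, 0.004], [0.02, 0.001, -1.0]]
ft_force: [0.2, -0.5, 0.0]
gripper_width: 0.799
t 21.1 tcp [ 0.5796 -0.1201  0.0883] yaw_y -75.7 tilt [0.0192 0.0039] q [-0.411  0.381  1.687  0.013  1.058  0.904] F [ 0.1627 -0.544   0.0341] T [ 0.0025  0.1432 -0.003 ] w 0.799
tool shift mm [  0.782   -0.6959 -61.6646] roll None
```

```bash

python3 -m creep '[[0,0,-30,0,-0.6],[0,0,-40,0,-0.6],[0,0,-40,0,-0.6],[-40,0,-20,0,-0.6],[-50,0,0,0,-0.6],[-50,0,0,0,-0.6],[-50,0,0,0,-0.6],[0,0,0,0,-0.6]]'; python3 m2.py e >/dev/null; python3 go.py
python3 - <<'E'
import cv2,numpy as np
a=cv2.imread('pics/top_e.png')[185:280,250:380];b=cv2.imread('pics/scene_e.png')[170:270,175:305]
cv2.imwrite('pics/fin.png',np.vstack([cv2.resize(q,(780,h),interpolation=cv2.INTER_CUBIC)[:295] if 0 else cv2.resize(q,None,fx=3,fy=3,interpolation=cv2.INTER_CUBIC) for q,h in((a,0),(b,0))]))
E
```

```text
time_s: 22.1
tcp_pos: [0.3877, -0.1684, 0.219]
ee_rot: [[0.968, 0.248, 0.02], [0.248, -0.969, 0.001], [0.02, 0.004, -1.0]]
ft_force: [0.6, 0.1, -0.0]
gripper_width: 0.798
t 22.2 tcp [ 0.3901 -0.1686  0.2198] yaw_y -75.53 tilt [0.0223 0.0009] q [-0.7   -0.169  1.998  0.016  1.296  0.614] F [-0.0819 -0.3042  0.3154] T [-0.0412  0.1503  0.0366] w 0.804
```

View pics/fin.png

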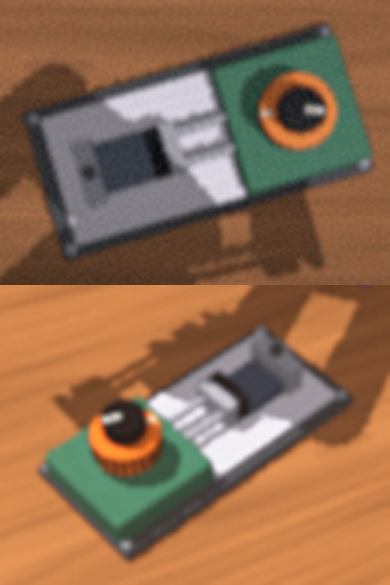

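View pics/top_e.png

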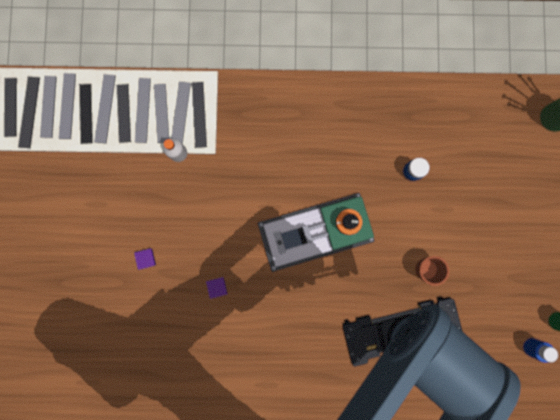

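```bash
python3 -c "
from h import *
print(manip.finish_job())"
```

```text
the job is handed in; nothing more can be done
None
```

The tile is clamped and the job is handed in, at about 22 s of the 72 s allowed. I laid the blue-grey tile flat on the bed between the jaws and let go, then turned only the orange ring clockwise by 1.62 rad.

**Squeeze:** The turning torque began to rise at about 1.44 rad, which I took as contact. The last 0.178 rad past that works out to about 12.4 N. The torque while turning rose from about 0.25 to about 0.39 N m, which gives about 13–14 N.

**Torque at rest:** The final readings with the arm still did not back this up. They settled near zero or slightly negative, instead of showing the rise you described. I relied on the turning angle and turning torque instead.

**Last pictures:** The tile sits between both jaws, and the ring's mark has moved about 90° clockwise. The inner knob's pointer is within a pixel (about 2 mm) of where it started. The pot, glue, paint and purple look-alikes appear to be where they were, judged by eye. The robot stands clear, with no real force on its wrist.

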